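Ratchet the bench clamp shut on a glued blank

ROBOT

A 6-joint arm with a two-finger parallel gripper is mounted at the origin on the work surface. World frame = base frame: x ahead of the robot, y to its left, z up, the work surface at z = 0. Lengths are in m, angles in degrees, forces in N, time in s.
With the tool pointing down it reaches from about 0.25 to 0.775 m from the base axis. Payload 4 kg.
Tool frame: the origin (TCP) lies between the finger pads; the fingertips stand 8 mm ahead of it and the grasp point (between the pads) lies 11 mm behind it (r.tip_extent is the distance from the TCP to the fingertips, in m); z points along the fingers, y is the direction in which the jaws open and shut (so a half turn about z gives the same grasp; the last joint's range is limited). The gripper opens to 85 mm and grips with 20 to 120 N. Pads are 22 mm wide; open, the fingers measure 114 mm over their backs; the gripper's body (76 mm by 85 mm) begins 54 mm behind the grasp point. The pads swing forward as they close: fully open they stand 13 mm farther back than shut.
Start: joints at [-80.277, 4.996, 78.535, -0, 96.463, -5.907], TCP at [0.148, -0.53, 0.239] pointing down, gripper open.
Joint ranges: [-177.83, 177.83], [-43.37, 116.18], [15.69, 146.23], [-61.86, 241.86], [9.47, 152.12], [-147.06, 147.06]. Speed limits (degrees/s): [159.86, 159.86, 180, 180, 180, 180].

INTERFACE

Orientations are given as [roll, pitch, yaw] about the fixed x, y, z axes, in that order (R = Rz(yaw) Ry(pitch) Rx(roll)).
In Python, from workcell import r gives the robot as it stands. The module is installed in compiled form; this text tells all that it offers.
- The arm moves only by the tool move_arm, never from a script. Its argument "plan" is a list of rows, each a list of 3 entries, a list of its own where there are three numbers: the shift along the tool's x, y, z in cm, then the turn, a rotation vector about the tool's x, y, z in rad, then the opening, from 0 (shut) to 1 (fully open). In form: [[[dx, dy, dz], [rx, ry, rz], claw], ...]. A call has 1 to 20 rows; each row is the pose to reach, as a shift and turn from the pose commanded when the call began, along the tool's axes at that moment; what a row does not reach only later rows make up. A row lasts 1/10 s, in which the tool goes at most 50 mm and 8.59 degrees, less where a joint would pass 70% of its speed; a pose out of reach is approached as far as the arm can. A call with a gripper value outside its range is refused whole. The fingers move at their own pace and stop on an object; "force" is the grip in N (left out, the last holds). Time passes only in rows, so rows that repeat a pose let the fingers close. It gives the time, the measured TCP pose, the force and the opening at its end, in the units of the state.
- r.get_state(): the state, without advancing time (a new reading comes with each control period).
- r.snapshot(name): name is "scene" or "top"; returns a dict with "frame" (400x640x3 uint8, red, green, blue), "range_z" (400x640 float32, m along the optical axis (not along the pixel's ray), 0 where there is no reading), "fx", "fy", "cx", "cy" (pixels), "pose" (4x4, takes a point from camera to world coordinates). Camera axes: x right, y down, z forward; pixel columns grow to the right and rows downward; lengths in m; the calibration is good to about 2 mm. A picture is of the moment at which its call begins.
- r.sign_off(): hands the job in, once; it reports no verdict.
The state is a dict: "time": time; "joints": joint angles; "qd": joint speeds; "tau": joint torques, N m; "ee_pos": TCP position; "ee_rot": TCP orientation; "wrist_force": force on the tool from outside, world axes, zero at the start; "ft_torque": the same for the moment, N m; "grip_width": finger opening in m.
Only numpy, scipy, OpenCV 4.12 (cv2) and the standard library are available. Lean on these libraries where they do the work, as an engineer would, in place of code of your own. Each camera call takes 0.05 s, during which the arm holds its last target.

TASK

Tighten the orange-knobbed ratchet clamp on the striped wooden blank that lies between its jaws: flip its orange direction tab over to the tightening side, then swing its handle back and forth by the knob until the jaw's sprung pad presses firmly on the blank, and let go. Work it by tab and handle only, do not push the jaw or the blank by hand, and leave the blue clamp alone.

Things in the scene. Friction and masses are not known exactly. Their poses are not given: they have to be found in the camera images.
- clamp: Base of the orange clamp: grey plate 200 x 200 x 12 mm bolted to the bench. Origin: on the ratchet's vertical axis at bench height, z up. In its axes the handle points about to -x, the jaws stand at x = 100 mm, the fixed jaw's face is at y = -36 mm, the moving jaw closes towards -y. All 'clockwise' here is seen from above. The ratchet wheel (20 teeth) drives the jaw 20 mm per radian.
- clamp_handle (a joint): Angle of the handle, rad, growing clockwise (knob towards the clamp's +y); 0 points to the clamp's -x, stops at -0.7 and 0.7. With the tab on tightening, clockwise swings close the jaw (about 6 N at the knob) and swings back only click over the teeth, losing up to 18 degrees at each turn-round. A whole swing closes 18 to 28 mm. With the tab on loosening the handle opens the jaw.
- clamp_grip (a point): Middle of the orange knob at the handle's end, 150 mm from the clamp's axis: an upright cylinder 28 mm across, from 66 to 110 mm above the bench, this point at 88 mm. It spins freely on its pin, so it can be held without turning the hand. Under it the flat steel handle, 26 mm wide with a round end 36 mm across, top at 64 mm.
- clamp_selector (a joint): Angle of the orange direction rocker on the handle, rad, growing clockwise; at 0 its arm lies along the handle towards the ratchet's axis. About -0.22 is loosening (its start), above 0.14 is tightening, stops at -0.25 and 0.25. It stays where it is put. It takes about 3 N at the tab; the handle stays still meanwhile.
- clamp_tab (a point): The orange direction tab: upright, 14 mm along its arm x 12 mm, standing free from 74 to 108 mm above the bench, this point in its middle at 94 mm. It hovers about over the ratchet's axis, on a 75 mm arm pinned on the handle 66 mm from that axis. For tightening push it towards the clamp's -y (the fixed jaw's side) by about 34 mm. Nothing else around it is higher than 74 mm but the knob.
- clamp_jaw: Moving jaw: grey block 66 x 30 mm, top at 59 mm, with a wooden pad on two springs. Its axes and origin coincide with the clamp's at the start (fully back) and shift with it along the clamp's -y. Pad face at y = 42 mm at the start; it gives 20 mm at 0.8 N per mm. With the blank against the fixed jaw the pad meets it at 38 mm of travel, presses 7 N at 47 mm; travel ends at 56 mm.
- blank: The workpiece: loose wooden block of three glued strips, light, dark, light, 60 x 40 x 35 mm (its x, y, z), about 80 g, lying on the orange clamp's plate between the jaws, its y along the clamp's y, a few mm off the fixed jaw; the pad slides it there. Origin in the middle of its underside.
- spare_grip (a point): Knob centre of the other clamp: same shape, but knob and tab blue and nothing between its jaws. To be left alone.
There are look-alikes about, which are no part of the job. What is meant by the blank is not green or yellow, and is the smaller of those in its own colour.

How it is judged (in metres and radians):
On the way, in this order (a step that is already met when the one before it is completed fails the run):
1. the orange direction tab is flipped to the tightening side (above 0.14 rad) while the jaw is still back (less than 6 mm of travel) (value of joint clamp_selector above 0.14 rad and y of clamp_jaw in the frame of clamp above -0.006 m), for 0.1 s.
2. the handle has driven the jaw at least 12 mm forward (y of clamp_jaw in the frame of clamp below -0.012 m), for 0.1 s.
At the end, for the whole second after the job is handed in: The blank lies flat (within 10 degrees) and at rest between the jaws, within 20 mm of their middle, pressed by the moving jaw's pad against the fixed jaw with more than 2 N on each side (jaw at least about 41 mm forward), with the direction tab still on the tightening side (above 0.14 rad) (contact force between each of clamp_jaw, clamp and blank above 2 N and value of joint clamp_selector above 0.14 rad and x of blank in the frame of clamp between 0.08 and 0.12 m and angle between blank's own z axis and vertical below 0.17 rad and linear speed of blank below 0.02 m/s); the robot touches nothing.
It fails at once if the robot pushes the moving jaw by hand (more than 4 N) (contact force between the arm and clamp_jaw above 4 N).
It fails at once if the robot pushes the blank by hand (more than 2 N) (contact force between the arm and blank above 2 N).
It fails at once if the blue clamp's handle is moved more than 30 mm (distance of spare_grip from where it was at the start of the episode above 0.03 m).
It also fails if it takes over 67 s, if anything falls off the work surface, if the arm or the gripper's body presses on something with over 40 N, if the wrist force passes 120 N, or if a joint passes its speed limit or range.

## Working session

There is one attempt and no reset: what is moved stays moved. The work goes in short steps, Python scripts to look and compute and a tool call to move; the robot and the scene stay as the last step left them, time stands still between calls to the robot, and variables do not carry over. Pictures are saved under pics/ and viewed, and the job is handed in when it is done.

Besides the shell and the picture viewer there is one more tool, called as a command line: name --argument value ..., lists and objects as JSON in quotes. move_arm: Moves the arm, as the interface text tells. Its arguments: {"type":"object","properties":{"plan":{"type":"array","items":{"type":"array"}},"force":{"type":"number"}},"required":["plan"]}

```bash
mkdir -p pics
python3 - <<'E'
from workcell import r
import cv2,numpy as np
for n in("scene","top"):
    s=r.snapshot(n); cv2.imwrite(f"pics/{n}0.png",s["frame"][:,:,::-1]); np.savez(f"pics/{n}0.npz",**s)
print(r.get_state(), r.tip_extent)
E
```

```text
{'time': 0.1, 'joints': array([-8.02773887e+01,  5.03696076e+00,  7.86152667e+01, -5.91466841e-04,
        9.64618077e+01, -5.90612139e+00]), 'qd': array([ 0.00579959, -0.06996184, -0.24125277, -0.02231173,  0.11597397,
        0.0094158 ]), 'tau': array([ 2.07451449e-03, -3.53015542e+01, -3.14218676e+01, -6.38410438e-05,
        7.92914332e-03, -1.45341360e-06]), 'ee_pos': array([ 0.14810296, -0.52925071,  0.23824349]), 'ee_rot': array([-1.79886510e+02, -1.11493507e-02,  1.56286557e+01]), 'wrist_force': array([ 0.92782438,  0.4504067 , -0.01774565]), 'ft_torque': array([ 0.01792149, -0.01216326,  0.03927005]), 'grip_width': 0.08550523260221596} 0.008
```

View pics/scene0.png

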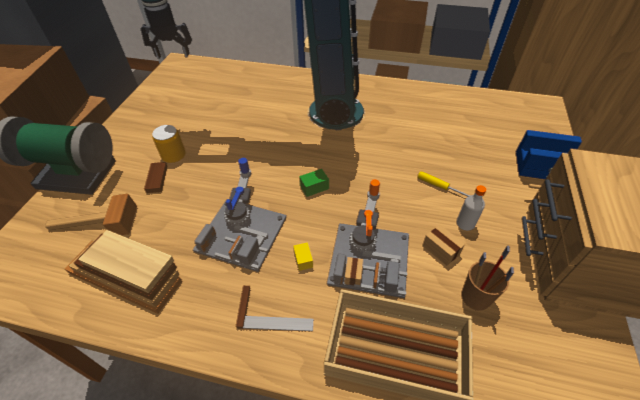

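View pics/top0.png

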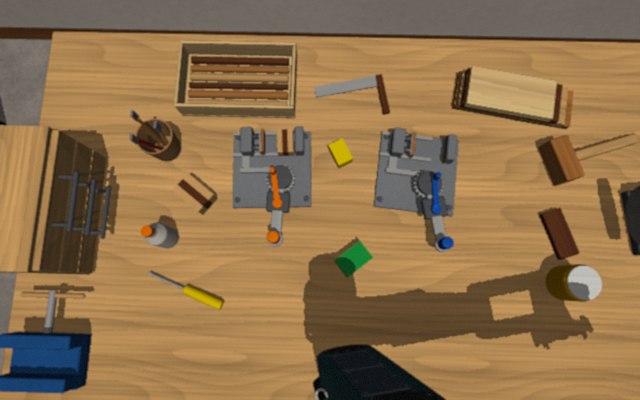

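Top view: the orange clamp sits around (275,170), with the knob at (274,237), the tab at about (274,172), and the jaws at the top edge. The blue clamp is on the right. Next I'll measure positions.

```bash
cat > h.py <<'E'
import numpy as np,cv2
def cloud(s):
    z=s["range_z"].astype(float);v,u=np.indices(z.shape)
    P=np.stack([(u-s["cx"])/s["fx"]*z,(v-s["cy"])/s["fy"]*z,z],-1)
    T=s["pose"];W=P@T[:3,:3].T+T[:3,3];W[z==0]=np.nan;return W
def orange(s):
    h=cv2.cvtColor(s["frame"],cv2.COLOR_RGB2HSV);return (h[...,0]>5)&(h[...,0]<16)&(h[...,1]>215)&(h[...,2]>150)
E
python3 - <<'E'
from h import *
for n in("top","scene"):
    s=np.load(f"pics/{n}0.npz");W=cloud(s);m=orange(s)
    k,l,st,c=cv2.connectedComponentsWithStats(m.astype(np.uint8))
    for i in range(1,k):
        if st[i,4]>8:
            w=W[l==i];print(n,c[i].round(),st[i,4]);
            for lo,hi in((.064,.08),(.085,.103),(.103,.114)):
                q=w[(w[:,2]>lo)&(w[:,2]<hi)]
                if len(q):print("  ",lo,len(q),q.min(0).round(3),q.max(0).round(3),q.mean(0).round(4))
    if n=="top":
        # plate: height 8-16mm
        pm=(np.abs(W[...,2]-.012)<.004)&(s["frame"].max(-1)<140)
        pm[:, :225]=0;pm[:,320:]=0;pm[:120]=0;pm[215:]=0
        q=W[pm][:,:2].astype(np.float32);print(len(q),cv2.minAreaRect(q*1000),np.nanmin(q,0),np.nanmax(q,0))
    im=s["frame"][110:260,220:330] if n=="top" else s["frame"][170:300,310:430]
    cv2.imwrite(f"pics/{n}0c.png",cv2.resize(im,None,fx=4,fy=4,interpolation=cv2.INTER_CUBIC)[:,:,::-1])
E
```

```text
top [272. 169.] 17
   0.103 17 [0.597 0.207 0.104] [0.608 0.214 0.111] [0.6025 0.21   0.1081]
top [276. 192.] 187
   0.064 184 [0.518 0.188 0.065] [0.6   0.216 0.079] [0.555  0.2023 0.0744]
top [146. 231.] 87
top [272. 236.] 78
   0.103 73 [0.435 0.188 0.106] [0.458 0.211 0.114] [0.4469 0.2012 0.1103]
2979 ((629.7525024414062, 221.37625122070312), (199.40316772460938, 199.85418701171875), 2.5577991008758545) [0.5269196  0.11882633] [0.7330655  0.32453385]
scene [375. 182.] 48
   0.103 48 [0.43  0.19  0.104] [0.458 0.213 0.112] [0.446  0.2005 0.1084]
scene [481. 188.] 49
scene [368. 219.] 103
   0.064 82 [0.519 0.188 0.066] [0.575 0.209 0.076] [0.5444 0.2001 0.0727]
   0.085 5 [0.601 0.203 0.098] [0.608 0.207 0.103] [0.6054 0.2045 0.1012]
   0.103 15 [0.598 0.205 0.103] [0.61  0.214 0.109] [0.6041 0.2101 0.1061]
```

View pics/top0c.png

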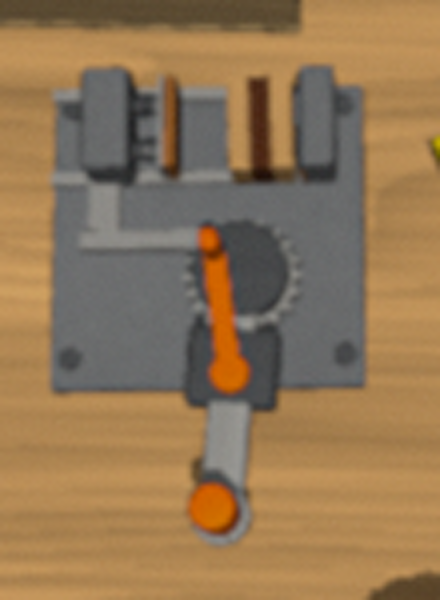

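View pics/scene0c.png

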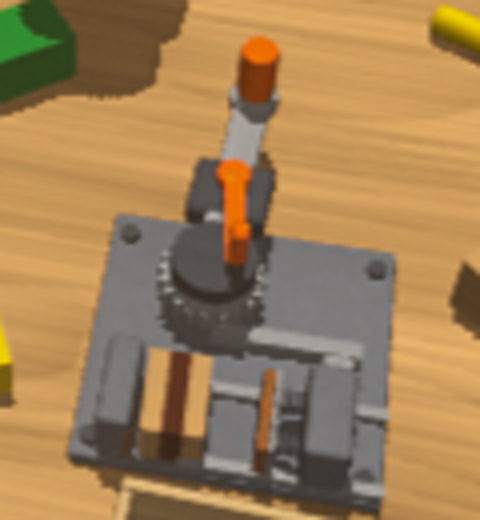

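Run:
```python
from h import *
s=np.load("pics/top0.npz");W=cloud(s);print(s["pose"].round(3),s["fx"])
pm=(np.abs(W[...,2]-.012)<.004)&(s["frame"].max(-1)<140)
pm[:, :225]=0;pm[:,320:]=0;pm[:120]=0;pm[215:]=0
pm=cv2.morphologyEx(pm.astype(np.uint8),cv2.MORPH_OPEN,np.ones((3,3)))>0
q=W[pm][:,:2].astype(np.float32);print(cv2.boxPoints(cv2.minAreaRect(q*1000)))
R=s["frame"];
def at(cu,cv): u,v=220+cu/4,110+cv/4; return u,v,W[int(round(v)),int(round(u))].round(4)
for n,p in dict(wheel=(250,268),pin=(230,370),pad=(170,125),jaw=(105,120),fixed=(318,120),blankmid=(258,125),handle=(225,440)).items(): print(n,at(*p))
# wheel top
for nm,(lo,hi),(u0,u1,v0,v1) in (("wheel",(.045,.074),(262,300,160,196)),("jaws",(.05,.066),(236,308,122,158)),("blank",(.042,.050),(275,296,125,158))):
    m=np.zeros(pm.shape,bool);m[v0:v1,u0:u1]=1;m&=(W[...,2]>lo)&(W[...,2]<hi)
    k,l,st,c=cv2.connectedComponentsWithStats(m.astype(np.uint8))
    for i in range(1,k):
        if st[i,4]>15:
            w=W[l==i];print(nm,c[i].round(1),st[i,4],w[:,2].mean().round(3),cv2.minAreaRect(w[:,:2].astype(np.float32)*1000))
```

```text
[[ 0.026 -0.982  0.189  0.341]
 [-1.    -0.024  0.012  0.083]
 [-0.007 -0.189 -0.982  1.128]
 [ 0.     0.     0.     1.   ]] 449.8575101185026
[[525.6052   316.71524 ]
 [534.58374  118.182365]
 [730.5409   127.0444  ]
 [721.5624   325.57727 ]]
wheel (282.5, 177.0, array([0.5945, 0.1893, 0.0666]))
pin (277.5, 202.5, array([0.5315, 0.1956, 0.0729]))
pad (262.5, 141.25, array([0.6906, 0.2452, 0.0478]))
jaw (246.25, 140.0, array([0.6884, 0.2833, 0.0597]))
fixed (299.5, 140.0, array([0.692 , 0.1493, 0.0583]))
blankmid (284.5, 141.25, array([0.692 , 0.19  , 0.0475]))
handle (276.25, 220.0, array([0.4907, 0.2006, 0.0538]))
wheel [281.1 180.3] 521 0.063 ((589.3910522460938, 194.50466918945312), (81.16654968261719, 66.8193130493164), 3.3806710243225098)
jaws [246.4 139.5] 313 0.059 ((691.3778076171875, 284.17742919921875), (64.73853302001953, 30.972124099731445), 3.256857395172119)
jaws [299.  138.5] 228 0.057 ((697.0358276367188, 152.09681701660156), (64.51107788085938, 20.3452091217041), 2.037903308868408)
blank [284.7 140.5] 319 0.047 ((694.388671875, 187.90626525878906), (61.1125602722168, 40.38279342651367), 3.5077064037323)
```

move_arm --plan '[[[63.7, -58.9, 0], [0, 0, 0.272], 0.3], [[63.7, -58.9, 0], [0, 0, 0.272], 0.3], [[63.7, -58.9, 0], [0, 0, 0.272], 0.3], [[63.7, -58.9, 0], [0, 0, 0.272], 0.3], [[63.7, -58.9, 0], [0, 0, 0.272], 0.3], [[63.7, -58.9, 0], [0, 0, 0.272], 0.3], [[63.7, -58.9, 0], [0, 0, 0.272], 0.3], [[63.7, -58.9, 0], [0, 0, 0.272], 0.3], [[63.7, -58.9, 0], [0, 0, 0.272], 0.3], [[63.7, -58.9, 0], [0, 0, 0.272], 0.3], [[63.7, -58.9, 0], [0, 0, 0.272], 0.3], [[63.7, -58.9, 0], [0, 0, 0.272], 0.3], [[63.7, -58.9, 0], [0, 0, 0.272], 0.3], [[63.7, -58.9, 0], [0, 0, 0.272], 0.3], [[63.7, -58.9, 0], [0, 0, 0.272], 0.3], [[63.7, -58.9, 0], [0, 0, 0.272], 0.3], [[63.7, -58.9, 0], [0, 0, 0.272], 0.3], [[63.7, -58.9, 0], [0, 0, 0.272], 0.3], [[63.7, -58.9, 0], [0, 0, 0.272], 0.3], [[63.7, -58.9, 0], [0, 0, 0.272], 0.3]]' --force 40

```text
time: 2.1
ee_pos: [0.6026, 0.209, 0.2383]
ee_rot: [179.9, 0.1, 0.1]
wrist_force: [0.1, 0.8, -0.5]
grip_width: 0.0256
```

move_arm --plan '[[[0, 0, 5], [0, 0, 0], 0.4], [[0, 0, 9], [0, 0, 0], 0.4], [[0, 0, 12], [0, 0, 0], 0.4], [[0, 0, 14], [0, 0, 0], 0.4], [[0, 0, 15], [0, 0, 0], 0.4], [[0, 0, 15], [0, 0, 0], 0.4]]'

```text
time: 2.7
ee_pos: [0.6018, 0.2077, 0.088]
ee_rot: [179.9, 0.2, -0.0]
wrist_force: [-0.2, -0.5, 0.9]
grip_width: 0.0344
```

Run:
```python
from workcell import r
from h import *
for n in("scene",):
    s=r.snapshot(n); im=s["frame"][150:310,300:440]; cv2.imwrite(f"pics/{n}1.png",cv2.resize(im,None,fx=4,fy=3.7)[:,:,::-1])
print(r.get_state()["wrist_force"],r.get_state()["grip_width"])
```

```text
[-0.01708128 -0.23735824  0.5230325 ] 0.03418379171097523
```

View pics/scene1.png

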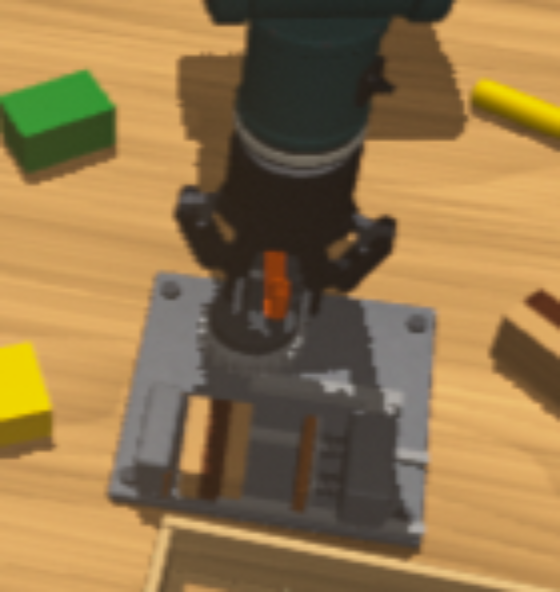

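The tab (275,285 in the crop) stands between the two fingers. Now I'll push it to -y.

move_arm --plan '[[[0, 0.5, 0], [0, 0, 0], 0.4], [[0, 1, 0], [0, 0, 0], 0.4], [[0, 1.5, 0], [0, 0, 0], 0.4], [[0, 2, 0], [0, 0, 0], 0.4], [[0, 2.5, 0], [0, 0, 0], 0.4], [[0, 3, 0], [0, 0, 0], 0.4], [[0, 3.5, 0], [0, 0, 0], 0.4], [[0, 4, 0], [0, 0, 0], 0.4], [[0, 4.4, 0], [0, 0, 0], 0.4], [[0, 4.4, 0], [0, 0, 0], 0.4], [[0, 4.4, 0], [0, 0, 0], 0.4]]'

```text
time: 3.85
ee_pos: [0.6022, 0.1681, 0.0892]
ee_rot: [-179.7, 0.1, 0.1]
wrist_force: [-1.3, 10.2, 0.9]
grip_width: 0.0342
```

Run:
```python
from workcell import r
from h import *
s=r.snapshot("scene");W=cloud(s);m=orange(s);m[:,440:]=0
w=W[m];q=w[w[:,2]>.09];print(len(q),q.mean(0),q.min(0),q.max(0));q=w[(w[:,2]>.06)&(w[:,2]<.08)];print(len(q),len(q) and q.mean(0))
im=s["frame"][150:310,300:440]; cv2.imwrite("pics/scene2.png",cv2.resize(im,None,fx=4,fy=3.7)[:,:,::-1])
```

```text
<stdin>:4: RuntimeWarning: Mean of empty slice.
  ret = um.true_divide(
Traceback (most recent call last):
ValueError: zero-size array to reduction operation minimum which has no identity
```

move_arm --plan '[[[0, -0.6, 0], [0, 0, 0], 0.4], [[0, -1.2, 0], [0, 0, 0], 0.4], [[0, -1.2, 0], [0, 0, 0], 0.4], [[0, -1.2, -4], [0, 0, 0], 0.4], [[0, -1.2, -8], [0, 0, 0], 0.4], [[-5, -1.2, -10], [0, 0, 0], 0.6], [[-10, -1.2, -10], [0, 0, 0], 0.8], [[-15.6, -1.2, -10], [0, 0, 0], 0.8], [[-15.6, -1.2, -10], [0, 0, 0], 0.8]]'

```text
time: 4.8
ee_pos: [0.4418, 0.1761, 0.188]
ee_rot: [179.9, 0.3, 0.1]
wrist_force: [0.4, -0.7, -0.4]
grip_width: 0.0684
```

Run:
```python
from workcell import r
from h import *
s=r.snapshot("scene");W=cloud(s)
im=s["frame"][150:310,300:440]; cv2.imwrite("pics/scene2.png",cv2.resize(im,None,fx=4,fy=3.7)[:,:,::-1])
m=orange(s);m[:,440:]=0
k,l,st,c=cv2.connectedComponentsWithStats(m.astype(np.uint8))
for i in range(1,k):
    w=W[l==i];print(c[i],st[i,4],np.nanmean(w,0))
    q=w[w[:,2]>.1]
    if len(q):print(q.mean(0),q.min(0),q.max(0))
```

```text
[374.71698113 182.39622642] 53 [0.44420476 0.20056493 0.10668432]
[0.44649705 0.20048067 0.10877664] [0.43221454 0.18751372 0.10488512] [0.4574336  0.21302492 0.11265922]
```

View pics/scene2.png

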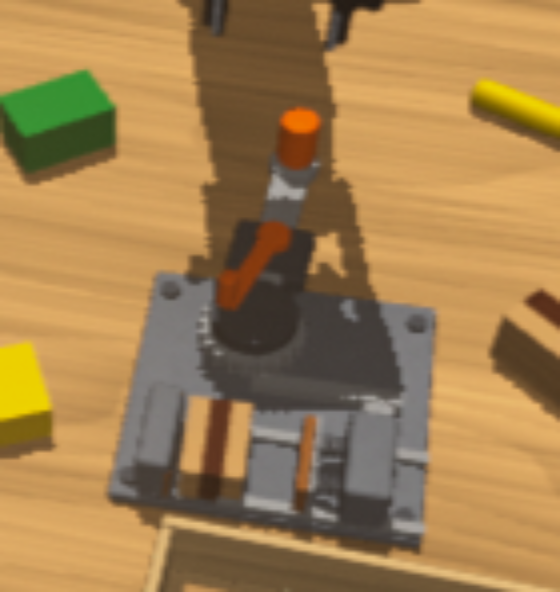

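The tab's end (232,285 in the crop) has swung to the fixed-jaw side and the knob hasn't moved. I'll measure the angle.

Run:
```python
from workcell import r
from h import *
s=r.snapshot("scene");W=cloud(s)
h=cv2.cvtColor(s["frame"],cv2.COLOR_RGB2HSV);m=(h[...,0]<16)&(h[...,1]>190)&(h[...,2]>90)&(W[...,2]>.083)&(W[...,0]>.55)&(W[...,0]<.65)&(W[...,1]>.13)&(W[...,1]<.25)
q=W[m];print(len(q));t=q[q[:,2]>.1];print(t.mean(0),t.min(0),t.max(0))
t=t.mean(0);k=np.array([.4465,.2005]);a=np.array([.596,.193]);u=(a-k)/np.linalg.norm(a-k);p=a-.066*u
d=t[:2]-p;print(np.linalg.norm(d),-np.degrees(np.arctan2(u[0]*d[1]-u[1]*d[0],u@d))*np.pi/180)
```

```text
37
[0.60252334 0.17682577 0.10483123] [0.59531555 0.17198366 0.10055189] [0.60814096 0.18242997 0.10805722]
0.07501421225768151 0.21258516397552366
```

Selector is about +0.21. Now I'll grip the knob.

move_arm --plan '[[[0.5, -2.4, 0], [0, 0, 0], 0.8], [[0.5, -2.4, 4], [0, 0, 0], 0.8], [[0.5, -2.4, 8], [0, 0, 0], 0.8], [[0.5, -2.4, 10], [0, 0, 0], 0.8], [[0.5, -2.4, 11], [0, 0, 0], 0.8], [[0.5, -2.4, 11], [0, 0, 0], 0.8], [[0.5, -2.4, 11], [0, 0, 0], 0.3], [[0.5, -2.4, 11], [0, 0, 0], 0.3], [[0.5, -2.4, 11], [0, 0, 0], 0.2], [[0.5, -2.4, 11], [0, 0, 0], 0.2], [[0.5, -2.4, 11], [0, 0, 0], 0.2], [[0.5, -2.4, 11], [0, 0, 0], 0.2]]' --force 40

```text
time: 6.1
ee_pos: [0.4532, 0.2014, 0.0812]
ee_rot: [-179.9, -0.2, 0.1]
wrist_force: [0.7, 0.4, 5.5]
grip_width: 0.0272
```

move_arm --plan '[[[0, 0, -0.2], [0, 0, 0], 0.2], [[0.15, -1.46, -0.2], [0, 0, 0], 0.2], [[0.45, -2.93, -0.2], [0, 0, 0], 0.2], [[0.89, -4.36, -0.2], [0, 0, 0], 0.2], [[1.47, -5.74, -0.2], [0, 0, 0], 0.2], [[2.19, -7.06, -0.2], [0, 0, 0], 0.2], [[2.6, -7.69, -0.2], [0, 0, 0], 0.2], [[2.6, -7.69, -0.2], [0, 0, 0], 0.2], [[2.6, -7.69, -0.2], [0, 0, 0], 0.2]]'

```text
time: 7.0
ee_pos: [0.4775, 0.2789, 0.0812]
ee_rot: [-179.9, 0.0, 0.1]
wrist_force: [-0.0, -0.2, 2.1]
grip_width: 0.0271
```

```bash
cat > look.py <<'E'
import sys
from workcell import r
from h import *
n=sys.argv[1];s=r.snapshot("scene");W=cloud(s)
im=s["frame"][140:310,290:440]; cv2.imwrite(f"pics/{n}.png",cv2.resize(im,None,fx=4,fy=3.5)[:,:,::-1])
# moving jaw top and blank top in clamp frame
c,sn=np.cos(.047),np.sin(.047);a=np.array([.596,.193])
d=W[...,:2]-a;X=c*d[...,0]+sn*d[...,1];Y=-sn*d[...,0]+c*d[...,1];Z=W[...,2]
b=(X>.075)&(X<.125)
for nm,m in(("tops59",b&(Z>.054)&(Z<.064)),("low47",b&(Z>.042)&(Z<.051))):
    hh,e=np.histogram(Y[m],bins=np.arange(-.08,.13,.005));print(nm,[(round(e[i]*1000),int(v)) for i,v in enumerate(hh) if v>2])
m=b&(Z>.054)&(Z<.064)&(Y>-.02)&(s["frame"].max(-1)<150)
print("jaw y centre mean",Y[m].mean(),Y[m].min(),Y[m].max(), r.get_state()["wrist_force"],r.get_state()["time"])
E
python3 look.py a1
```

```text
tops59 [(-60, 8), (-55, 31), (-50, 33), (-45, 30), (-40, 31), (65, 30), (70, 38), (75, 35), (80, 36), (85, 36), (90, 35)]
low47 [(-40, 4), (-30, 36), (-25, 34), (-20, 33), (-15, 35), (-10, 33), (-5, 33), (0, 36), (5, 33), (35, 17), (40, 34), (45, 26), (65, 3)]
jaw y centre mean 0.3186544672367058 0.0655439693314812 0.6457147607064271 [-0.41935616  0.62577544  2.10624402] 7.05
```

View pics/a1.png

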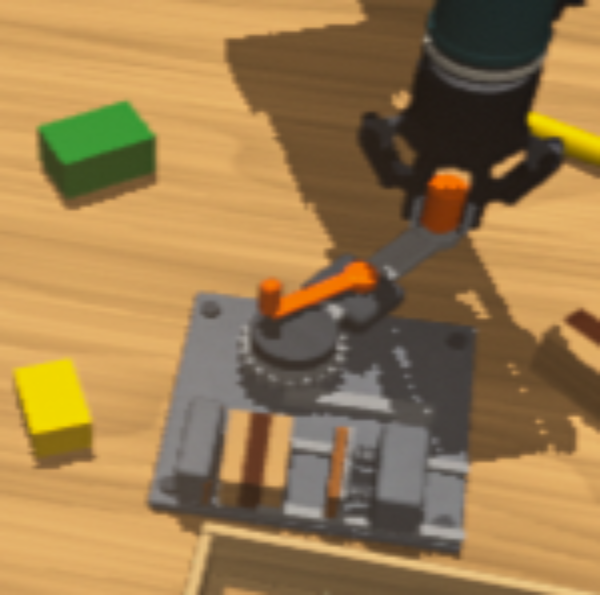

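move_arm --plan '[[[-1.13, 1.95, 0], [0, 0, 0], 0.2], [[-1.95, 4.04, 0], [0, 0, 0], 0.2], [[-2.45, 6.23, 0], [0, 0, 0], 0.2], [[-2.62, 8.47, 0], [0, 0, 0], 0.2], [[-2.45, 10.71, 0], [0, 0, 0], 0.2], [[-1.95, 12.9, 0], [0, 0, 0], 0.2], [[-1.13, 14.99, 0], [0, 0, 0], 0.2], [[-0.41, 16.31, 0], [0, 0, 0], 0.2], [[0.44, 17.55, 0], [0, 0, 0], 0.2], [[0.44, 17.55, 0], [0, 0, 0], 0.2], [[-0.41, 16.31, 0], [0, 0, 0], 0.2], [[-1.13, 14.99, 0], [0, 0, 0], 0.2], [[-1.95, 12.9, 0], [0, 0, 0], 0.2], [[-2.45, 10.71, 0], [0, 0, 0], 0.2], [[-2.62, 8.47, 0], [0, 0, 0], 0.2], [[-2.45, 6.23, 0], [0, 0, 0], 0.2], [[-1.95, 4.04, 0], [0, 0, 0], 0.2], [[-1.13, 1.95, 0], [0, 0, 0], 0.2], [[0, 0, 0], [0, 0, 0], 0.2], [[0, 0, 0], [0, 0, 0], 0.2]]'

```text
time: 9.05
ee_pos: [0.4782, 0.2798, 0.0812]
ee_rot: [-179.9, -0.0, 0.1]
wrist_force: [-0.3, 0.8, 1.4]
grip_width: 0.0267
```

```bash
python3 look.py a2
```

```text
tops59 [(-60, 5), (-55, 35), (-50, 32), (-45, 30), (-40, 25), (40, 32), (45, 34), (50, 36), (55, 33), (60, 36), (65, 34)]
low47 [(-40, 3), (-30, 35), (-25, 36), (-20, 33), (-15, 35), (-10, 35), (-5, 34), (0, 35), (5, 32), (10, 19), (15, 33), (20, 21)]
jaw y centre mean 0.3071691431937923 0.040006936139282454 0.6459448030913624 [-1.58385593  1.61069237  2.0696556 ] 9.1
```

View pics/a2.png

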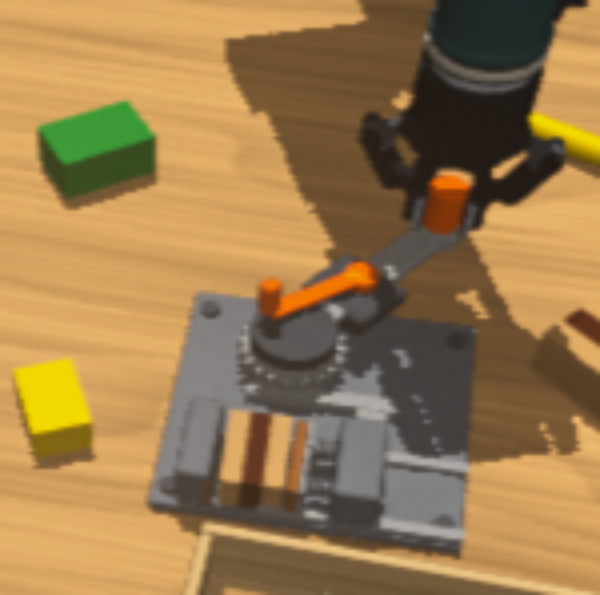

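Travel so far is about 32 mm, and the pad is nearly at the blank. One partial swing of about 15 mm remains.

move_arm --plan '[[[-1.13, 1.95, 0], [0, 0, 0], 0.2], [[-1.95, 4.04, 0], [0, 0, 0], 0.2], [[-2.45, 6.23, 0], [0, 0, 0], 0.2], [[-2.62, 8.47, 0], [0, 0, 0], 0.2], [[-2.45, 10.71, 0], [0, 0, 0], 0.2], [[-1.95, 12.9, 0], [0, 0, 0], 0.2], [[-1.13, 14.99, 0], [0, 0, 0], 0.2], [[-1.13, 14.99, 0], [0, 0, 0], 0.2], [[-1.95, 12.9, 0], [0, 0, 0], 0.2], [[-2.45, 10.71, 0], [0, 0, 0], 0.2], [[-2.62, 8.47, 0], [0, 0, 0], 0.2], [[-2.45, 6.23, 0], [0, 0, 0], 0.2], [[-1.95, 4.04, 0], [0, 0, 0], 0.2], [[-1.13, 1.95, 0], [0, 0, 0], 0.2], [[-1.13, 1.95, 0], [0, 0, 0], 0.2]]'

```text
time: 10.6
ee_pos: [0.4666, 0.259, 0.0812]
ee_rot: [-180.0, -0.0, 0.1]
wrist_force: [0.3, -0.7, 1.6]
grip_width: 0.0269
```

```bash
python3 look.py a3
```

```text
tops59 [(-60, 9), (-55, 32), (-50, 32), (-45, 28), (-40, 20), (25, 29), (30, 33), (35, 35), (40, 34), (45, 37), (50, 29)]
low47 [(-40, 5), (-35, 36), (-30, 34), (-25, 32), (-20, 33), (-15, 35), (-10, 34), (-5, 34), (0, 34), (5, 34), (10, 35), (15, 5)]
jaw y centre mean 0.3064000111364894 0.024893784234105067 0.6483488433978243 [0.83830796 0.63955164 1.30455768] 10.65
```

View pics/a3.png

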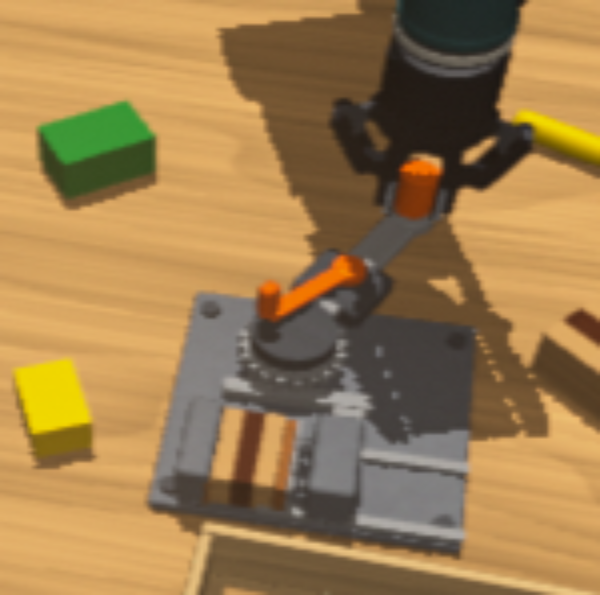

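Travel is about 47 mm and the blank is against the fixed jaw. Letting go of the knob.

move_arm --plan '[[[0, 0, 0], [0, 0, 0], 0.8], [[0, 0, 0], [0, 0, 0], 0.8], [[0, 0, 0], [0, 0, 0], 0.8], [[0, 0, 0], [0, 0, 0], 0.8], [[0, 0, -4], [0, 0, 0], 0.8], [[0, 0, -8], [0, 0, 0], 0.8], [[0, 0, -13], [0, 0, 0], 0.8], [[-8, 0, -15], [0, 0, 0], 0.8], [[-12, 0, -15], [0, 0, 0], 0.8], [[-12, 0, -15], [0, 0, 0], 0.8], [[-12, 0, -15], [0, 0, 0], 0.8], [[-12, 0, -15], [0, 0, 0], 0.8]]'

```text
time: 11.85
ee_pos: [0.3467, 0.2584, 0.2316]
ee_rot: [-180.0, -0.1, 0.1]
wrist_force: [0.4, -0.3, -0.4]
grip_width: 0.0682
```

```bash
python3 look.py a4
python3 - <<'E'
from workcell import r
from h import *
s=r.snapshot("top");W=cloud(s);cv2.imwrite("pics/top4.png",s["frame"][:,:,::-1])
h=cv2.cvtColor(s["frame"],cv2.COLOR_RGB2HSV);m=(h[...,0]<16)&(h[...,1]>190)&(h[...,2]>90)&(W[...,2]>.1)&(W[...,2]<.113)&(W[...,1]>.1)&(W[...,1]<.33)
t=W[m&(W[...,0]>.55)].mean(0);k=W[m&(W[...,0]<.5)].mean(0)[:2];print(t,k)
a=np.array([.596,.193]);u=(a-k)/np.linalg.norm(a-k);p=a-.066*u;d=t[:2]-p
print(np.linalg.norm(d),-np.arctan2(u[0]*d[1]-u[1]*d[0],u@d))
E
```

```text
tops59 [(-60, 5), (-55, 33), (-50, 32), (-45, 32), (-40, 22), (25, 34), (30, 35), (35, 37), (40, 34), (45, 36), (50, 27)]
low47 [(-40, 5), (-35, 33), (-30, 33), (-25, 34), (-20, 36), (-15, 35), (-10, 34), (-5, 34), (0, 37), (5, 34), (10, 34), (15, 5)]
jaw y centre mean 0.300071042957404 0.02482168473430118 0.6469599327425894 [-0.17745241 -0.29671067 -0.67336602] 11.9
[0.59283332 0.17549991 0.10719919] [0.45884038 0.25700542]
0.07259705436007703 0.2391631307124883
```

View pics/a4.png

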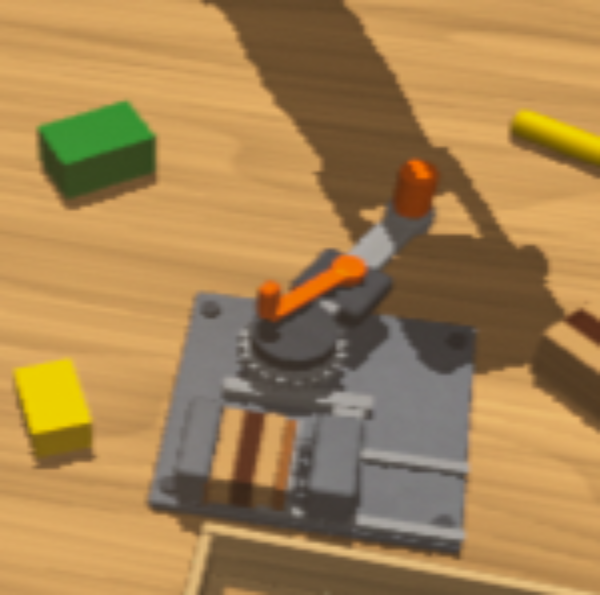

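```bash
python3 look.py a5
```

```text
tops59 [(-60, 9), (-55, 29), (-50, 33), (-45, 31), (-40, 22), (25, 33), (30, 34), (35, 36), (40, 35), (45, 36), (50, 33)]
low47 [(-40, 3), (-35, 34), (-30, 32), (-25, 34), (-20, 34), (-15, 35), (-10, 33), (-5, 34), (0, 34), (5, 34), (10, 32), (15, 6)]
jaw y centre mean 0.2955630551471524 0.02481694935702807 0.6468321650811917 [-0.28926878 -0.27251323 -0.09136751] 12.0
```

The hand is clear and the jaw is holding still. The springs are compressed about 8.5 mm, roughly 7 N. Handing in.

```bash
python3 -c "
from workcell import r
print(r.sign_off(), r.get_state()['time'])"
```

```text
the job is handed in; nothing more can be done
the job is handed in; nothing more can be done
```

The orange clamp is tightened on the blank and I've handed the job in at about 12 s of the allowed 67 s. The hand-in reports no verdict, so this rests on my own camera measurements.

**What I did:** I flipped the orange tab to the tightening side with the fingers straddling it. I then gripped the knob and drove the jaw forward about 6.5, 25.5 and 15 mm in three clockwise swings. Finally I let go and lifted clear.

**Last checks after letting go:**
- **Direction tab:** it measures +0.21 to +0.24 rad, against the 0.14 rad needed. The handle and tab stayed where I left them.
- **Jaw:** it is about 47 mm forward and did not move over the last looks. The springs are compressed about 8.5 mm, which works out to roughly 7 N on the blank. That force is calculated from the spring rate, not measured.
- **Blank:** it sits flat against the fixed jaw. Its distance along the jaws was about 98 mm in the first picture (80–120 mm allowed). I did not measure it again after tightening.
- **Robot:** the wrist force is near zero and the hand touches nothing. I never moved near the blue clamp, but I did not measure its position again at the end.

No check failed or disagreed. While pushing the tab, the wrist force reached about 10 N against its end stop. While gripping the knob there was a brief upward force of about 5 N.

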